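# Grade the spring plungers and lock away the weak one

### The job

Test the three spring plungers on the green mat one after another, starting with the one nearest the robot and working outwards, by pressing each red cap straight down with the same light push of about 5 N. Slide the weakest one (the one that sinks deepest) along the bench, without lifting it, upright into the reject bay, then push the bay's gate shut until its roller catch snaps. Leave the two good plungers standing where they are, and do not disturb the other things on the bench.

Things in the scene. Friction and masses are not known exactly. Their poses are not given: they have to be found in the camera images.
- test_mat: flat green mat printed on the bench, 340 x 130 mm, no height to speak of, fixed. Origin: its centre; its x axis (the long side) runs away from the robot along the row of three plungers, which stand about 105 mm apart at about -105, 0 and +105 mm. x = -105 mm is the nearest.
- unit_a: one of three look-alike spring plungers; which stands where changes. Steel cylinder, 50 mm diameter, 38 mm high, about 0.34 kg, loose and upright, with a flat red cap (26 mm diameter, 6 mm thick) on a 14 mm brass stem in its middle; the cap's top is 68 mm above the bench when not pressed. Origin: centre of the underside, z up.
- unit_b: one of three look-alike spring plungers; which stands where changes. Steel cylinder, 50 mm diameter, 38 mm high, about 0.34 kg, loose and upright, with a flat red cap (26 mm diameter, 6 mm thick) on a 14 mm brass stem in its middle; the cap's top is 68 mm above the bench when not pressed. Origin: centre of the underside, z up.
- unit_c: one of three look-alike spring plungers; which stands where changes. Steel cylinder, 50 mm diameter, 38 mm high, about 0.34 kg, loose and upright, with a flat red cap (26 mm diameter, 6 mm thick) on a 14 mm brass stem in its middle; the cap's top is 68 mm above the bench when not pressed. Origin: centre of the underside, z up.
- plunger_a (a joint): how far the cap of unit_a is pressed down, m: 0 up, 0.024 at its bottom stop. Springs back by itself. Every spring starts moving at 1 N; a 5 N push sinks the three plungers by about 5, 8 and 17 mm (in some order), the deepest being the weakest.
- plunger_b (a joint): how far the cap of unit_b is pressed down, m: 0 up, 0.024 at its bottom stop. Springs back by itself. Every spring starts moving at 1 N; a 5 N push sinks the three plungers by about 5, 8 and 17 mm (in some order), the deepest being the weakest.
- plunger_c (a joint): how far the cap of unit_c is pressed down, m: 0 up, 0.024 at its bottom stop. Springs back by itself. Every spring starts moving at 1 N; a 5 N push sinks the three plungers by about 5, 8 and 17 mm (in some order), the deepest being the weakest.
- reject_bay: fixed plywood pen with a red floor patch, open on top: walls 60 mm high, 10 mm thick, at -x, +x and -y; inside 130 x 130 mm, the bench is its floor. Its open front, +y, towards the mat, is closed by the gate. Origin: centre of the inside at bench level; x across the front, y out of the front.
- catch (a point): white roller of the sprung catch in a steel bracket outside the bay's front corner at -x (bracket: bay x from -75 to -109 mm, y 44 to 89 mm, 10 to 50 mm high), clear of the opening. Point: the roller's axis, 30 mm high.
- gate_hinge (a point): the gate's upright hinge axis, at the +x front corner of the bay (bay frame x = 75 mm, y = 72 mm), 30 mm above the bench.
- gate (a joint): gate angle, rad: 0 shut (panel along the bay's -x from the hinge), grows as its free end swings out to +y, then +x; at most 2.1; starts open, 1.75 to 2.0. Wooden panel 145 mm long, 12 mm thick, 59 mm high, centred on the hinge axis. Turns easily, stays where left; over the last 0.1 rad it must be forced past the roller (about 7 N at 100 mm from the hinge), then snaps to 0.
- gate_push (a point): point on the gate's outer face (the face away from the bay when shut), 100 mm from the hinge, 30 mm above the bench, marked by the red patch's end; moves with the gate.
- glue: white glue bottle, 52 mm diameter, 130 mm high, bystander. Origin: centre of underside.
- screw_jar: glass jar with blue cap, 64 mm diameter, 70 mm high, bystander. Origin: centre of underside.
- screwdriver: yellow-handled screwdriver, 200 mm, lying, bystander.
- offcut: wood offcut 100 x 45 x 22 mm, bystander. Origin: centre of underside.
There are look-alikes about, which are no part of the job. Leave any pink, purple or turquoise look-alike of the unit_b alone.

How it is judged (in metres and radians):
On the way, in this order (a step that is already met when the one before it is completed fails the run):
1. the plunger nearest the robot is pressed (3.5 N or more) on the mat (((x of unit_a in the frame of test_mat between -0.155 and -0.055 m and y of unit_a in the frame of test_mat between -0.06 and 0.06 m and value of joint plunger_a above 0.0052 m) or (x of unit_b in the frame of test_mat between -0.155 and -0.055 m and y of unit_b in the frame of test_mat between -0.06 and 0.06 m and value of joint plunger_b above 0.0104 m) or (x of unit_c in the frame of test_mat between -0.155 and -0.055 m and y of unit_c in the frame of test_mat between -0.06 and 0.06 m and value of joint plunger_c above 0.0031 m))), for 0.1 s.
2. then the middle plunger is pressed (3.5 N or more) (((x of unit_a in the frame of test_mat between -0.05 and 0.05 m and y of unit_a in the frame of test_mat between -0.06 and 0.06 m and value of joint plunger_a above 0.0052 m) or (x of unit_b in the frame of test_mat between -0.05 and 0.05 m and y of unit_b in the frame of test_mat between -0.06 and 0.06 m and value of joint plunger_b above 0.0104 m) or (x of unit_c in the frame of test_mat between -0.05 and 0.05 m and y of unit_c in the frame of test_mat between -0.06 and 0.06 m and value of joint plunger_c above 0.0031 m))), for 0.1 s.
3. then the farthest plunger is pressed (3.5 N or more) (((x of unit_a in the frame of test_mat between 0.055 and 0.155 m and y of unit_a in the frame of test_mat between -0.06 and 0.06 m and value of joint plunger_a above 0.0052 m) or (x of unit_b in the frame of test_mat between 0.055 and 0.155 m and y of unit_b in the frame of test_mat between -0.06 and 0.06 m and value of joint plunger_b above 0.0104 m) or (x of unit_c in the frame of test_mat between 0.055 and 0.155 m and y of unit_c in the frame of test_mat between -0.06 and 0.06 m and value of joint plunger_c above 0.0031 m))), for 0.1 s.
4. the weakest plunger stands inside the reject bay (x of unit_b in the frame of reject_bay between -0.044 and 0.044 m and y of unit_b in the frame of reject_bay between -0.044 and 0.044 m and height (world z) of unit_b below 0.006 m and angle between unit_b's own z axis and vertical below 0.15 rad), for 0.2 s.
5. the gate is shut past its catch (value of joint gate below 0.03 rad), for 0.2 s.
At the end, for the whole second after the job is handed in: The weakest plunger stands upright (within 0.15 rad) on the bench wholly inside the reject bay (its centre within 44 mm of the bay's centre along each side), at rest; the gate is shut past its catch (under 0.03 rad); the two good plungers stand upright within 30 mm of where they started (all of step 4 and value of joint gate below 0.03 rad and distance of each of unit_a, unit_c from where it was at the start of the episode below 0.03 m and angle between each of unit_a, unit_c's own z axis and vertical below 0.15 rad and linear speed of unit_b below 0.02 m/s); the robot touches nothing.
It fails at once if a plunger's cap is pressed with more than 15 N ((value of joint plunger_a above 0.003 m and contact force between the fingers and unit_a above 15 N) or (value of joint plunger_b above 0.003 m and contact force between the fingers and unit_b above 15 N) or (value of joint plunger_c above 0.003 m and contact force between the fingers and unit_c above 15 N)).
It fails at once if a plunger is lifted more than 15 mm off the bench (height (world z) of any of unit_a, unit_b, unit_c above 0.015 m).
It fails at once if a bystander (glue, jar, screwdriver, offcut) is moved more than 30 mm (distance of any of glue, screw_jar, screwdriver, offcut from where it was at the start of the episode above 0.03 m).
It also fails if it takes over 72 s, if anything falls off the work surface, if the arm or the gripper's body presses on something with over 40 N, if the wrist force passes 120 N, or if a joint passes its speed limit or range.

### The arm

A 6-joint arm with a two-finger parallel gripper is mounted at the origin on the work surface. World frame = base frame: x ahead of the robot, y to its left, z up, the work surface at z = 0. Lengths are in mm, angles in rad, forces in N, time in s.
With the tool pointing down it reaches from about 250 to 775 mm from the base axis. Payload 8.9 kg.
Tool frame: the origin (TCP) lies at the very end of the fingers, on their centre line; the grasp point (between the pads) lies env.grasp_offset behind it (env.grasp_offset is the distance from the TCP to the grasp point, in mm); z points along the fingers, y is the line along which they close (so a half turn about z gives the same grasp; the last joint's range is limited). The gripper opens to 85 mm and grips with 20 to 120 N. Pads are 22 mm wide; open, the fingers measure 114 mm over their backs; the gripper's body (76 mm by 85 mm) begins 54 mm behind the grasp point. The pads swing forward as they close: fully open they stand 13 mm farther back than shut.
Start: joints at [-1.346, 0.291, -0.153, 1.127, 0, 1.431], TCP at [186.811, -490.637, 193.805] pointing down, gripper open.
Joint ranges: [-2.52, 2.52], [-0.91, 1.74], [-1.3, 1.37], [-1.96, 2.02], [-1.52, 1.47], [-3.14, 3.14]. Speed limits (rad/s): [2.22, 2.22, 2.79, 3.14, 3.14, 3.14].

### API

Orientations are given as a unit quaternion [w, x, y, z].
In Python, from rig import env, jaws, cams, order, readout gives the robot as it stands. Calls block until the motion is done:
- env.move_to(position, orientation): joint-space move of the TCP to a pose.
- env.servo_line(position, attitude=None, speed=150, stop_force=None): straight line of the TCP; attitude=None keeps the orientation; speed is the mean speed in mm/s. With stop_force (N) it stops when the force on the tool has changed by that much, and returns True; else False.
- env.goto_joints(angles): joint-space move.
- jaws.grip(opening): finger opening in mm; the grip force is fixed at half the most; returns when the fingers have stopped.
- env.sleep(seconds).
- env.solve_ik(position, orientation): joint angles nearest the present ones, or None.
- cams.read_camera(name): name is "scene" or "top" or "wrist"; returns a dict with "img" (420x560x3 uint8, blue, green, red), "z_map" (420x560 float32, mm along the optical axis (not along the pixel's ray), 0 where there is no reading), "fovy" (degrees; the focal length in pixels is half the picture's height over the tangent of half this angle, whatever the lens; pixels are square), "cx", "cy" (the principal point, pixels), "world_from_camera" (4x4, takes a point from camera to world coordinates). Camera axes: x right, y up, looking along -z (the intrinsics and any distortion apply to the point x, -y, -z); pixel columns grow to the right and rows downward; lengths in mm; the calibration is good to about 2 mm. A picture is of the moment at which its call begins.
A pose or a line that the arm cannot do raises env.MotionError and nothing moves.
- order.sign_off(): hands the job in; it is judged then, once.
Readings, each from a call of its own:
- readout.current_time(): time.
- readout.current_joint_positions(): joint angles.
- readout.current_dq(): joint speeds.
- readout.current_joint_efforts(): joint torques, N m.
- readout.current_ee_pos(): TCP position.
- readout.current_tcp_rot(): TCP orientation.
- readout.current_force(): force on the tool from outside, world axes, zero at the start.
- readout.current_ft_torque(): the same for the moment, N m.
- readout.current_width(): finger opening in mm.
- readout.current_grip_force(): force on a finger pad.
Only numpy, scipy, OpenCV 4.12 (cv2) and the standard library are available. Lean on these libraries where they do the work, as an engineer would, in place of code of your own. Each camera call takes 0.05 s, during which the arm holds its last target. There are 200 camera calls.

## Working session

There is one attempt and no reset: what is moved stays moved. The work goes in short steps, each a Python script; the robot and the scene stay as the last script left them, time stands still between calls to the robot, and variables do not carry over. Pictures are saved under pics/ and viewed, at most 10 in all, crops included, and the job is handed in when it is done.

```bash
ls; mkdir -p pics; python3 - <<'E'
from rig import env,jaws,cams,order,readout
import cv2,numpy as np
for n in("top","scene"):
    d=cams.read_camera(n); cv2.imwrite(f"pics/{n}0.png",d["img"]); print(n,{k:d[k] for k in d if k not in("img","z_map")})
    np.savez(f"{n}0.npz",**{k:v for k,v in d.items()})
print(readout.current_time(),readout.current_tcp_rot(),readout.current_force(),env.grasp_offset,readout.current_width())
E
```

```text
pics
top {'fovy': 56.27861480832532, 'cx': 282.77429188640366, 'cy': 207.55370452507523, 'world_from_camera': array([[ 9.76439440e-04,  9.96353101e-01, -8.53202490e-02,
         4.55067366e+02],
       [-9.99999068e-01,  8.91427504e-04, -1.03447861e-03,
        -1.71507759e+01],
       [-9.54649150e-04,  8.53211796e-02,  9.96353042e-01,
         1.05310967e+03],
       [ 0.00000000e+00,  0.00000000e+00,  0.00000000e+00,
         1.00000000e+00]])}
scene {'fovy': 51.040516288730814, 'cx': 279.1236008827234, 'cy': 208.86962036805897, 'world_from_camera': array([[ 6.97696091e-01, -4.86704325e-01,  5.25679622e-01,
         1.17271514e+03],
       [ 7.16354616e-01,  4.66294827e-01, -5.19042578e-01,
        -6.43311812e+02],
       [ 7.49857908e-03,  7.38707001e-01,  6.73984968e-01,
         8.71365360e+02],
       [ 0.00000000e+00,  0.00000000e+00,  0.00000000e+00,
         1.00000000e+00]])}
0.1 [-6.11593702e-04  9.83505834e-01  1.80875371e-01 -3.82430608e-05] [ 0.36047944 -0.40689832 -0.59947106] 18.700000000000003 85.17845947248503
```

View pics/top0.png

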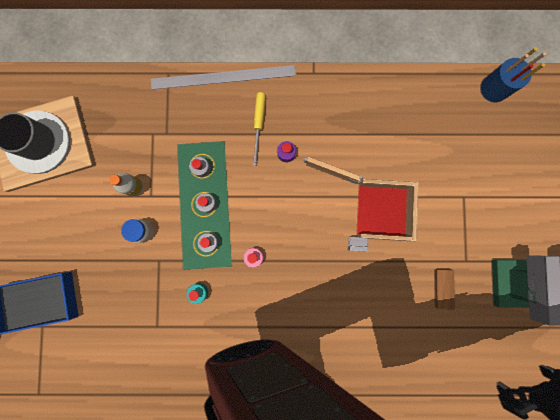

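View pics/scene0.png

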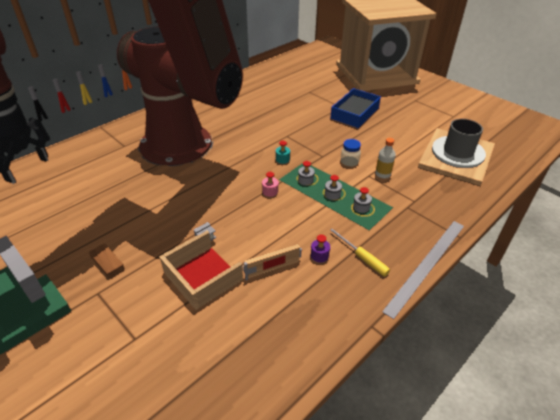

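The top view shows the mat with red caps at about (206,243), (204,203) and (199,166), nearest first. The bay is at (387,210), its gate hinge at (360,180), the gate's free end at (307,160) and the catch at (358,243). The look-alikes are pink (253,257), purple (287,152) and turquoise (196,293), with the screwdriver tip at (256,163). The scene view agrees.

```bash
cat > h.py <<'E'
import numpy as np,cv2
def ray(d,uv,z):
    uv=np.atleast_2d(np.asarray(uv,float)); f=d["img"].shape[0]/2/np.tan(np.radians(float(d["fovy"]))/2); T=d["world_from_camera"]
    r=np.c_[(uv[:,0]-d["cx"])/f,-(uv[:,1]-d["cy"])/f,-np.ones(len(uv))]@T[:3,:3].T; o=T[:3,3]
    return o+r*((z-o[2])/r[:,2])[:,None]
def zpt(d,uv):
    u,v=map(int,uv); f=d["img"].shape[0]/2/np.tan(np.radians(float(d["fovy"]))/2); T=d["world_from_camera"]; z=d["z_map"][v,u]
    return T[:3,:3]@np.array([(u-d["cx"])/f*z,-(v-d["cy"])/f*z,-z])+T[:3,3]
def blobs(d,lo,hi,amin=20):
    h=cv2.cvtColor(d["img"],cv2.COLOR_BGR2HSV)
    m=cv2.inRange(h,(lo[0],lo[1],lo[2]),(hi[0],hi[1],hi[2])) if lo[0]<=hi[0] else cv2.inRange(h,(lo[0],lo[1],lo[2]),(180,hi[1],hi[2]))|cv2.inRange(h,(0,lo[1],lo[2]),(hi[0],hi[1],hi[2]))
    n,_,s,c=cv2.connectedComponentsWithStats(m)
    return m,[(c[i],s[i,4]) for i in range(1,n) if s[i,4]>=amin]
E
python3 - <<'E'
from h import *
np.set_printoptions(precision=1,suppress=True)
for n in("top","scene"):
    d=dict(np.load(f"{n}0.npz")); m,b=blobs(d,(172,170,100),(6,255,255))
    for c,a in b: print(n,"red",c,a,ray(d,c,68 if a<500 else 0)[0],zpt(d,c))
    m,b=blobs(d,(60,80,30),(85,255,140),300)
    for c,a in b: print(n,"green",c,a,ray(d,c,0)[0])
d=dict(np.load("top0.npz"))
m,b=blobs(d,(60,80,30),(85,255,140),300)
m[:, :170]=0;m[:,245:]=0
p=np.vstack([c.reshape(-1,2) for c in cv2.findContours(m,cv2.RETR_EXTERNAL,cv2.CHAIN_APPROX_NONE)[0]])
w=ray(d,p,0)[:,:2].astype(np.float32);print("mat",cv2.minAreaRect(w))
m,b=blobs(d,(172,170,60),(6,255,255)); m[:,:340]=0
p=np.vstack([c.reshape(-1,2) for c in cv2.findContours(m,cv2.RETR_EXTERNAL,cv2.CHAIN_APPROX_NONE)[0]])
print("patch",cv2.minAreaRect(ray(d,p,0)[:,:2].astype(np.float32)))
for n,uv in dict(hinge=(360,180),free=(307,160),catch=(358,243),mid=(330,170)).items(): print(n,ray(d,uv,60)[0],zpt(d,uv))
big=cv2.resize(d["img"][140:270,170:430],None,fx=3,fy=3,interpolation=cv2.INTER_CUBIC);cv2.imwrite("pics/crop1.png",big)
E
```

```text
top red [286.5 147.4] 76 [693.5 -25.4  68. ] [694.3 -24.2  69. ]
top red [196.2 163.5] 69 [651.7 204.   68. ] [652.4 204.1  70.6]
top red [381.4 209.8] 2177 [ 539.4 -281.4    0. ] [ 541.6 -280.3    0.1]
top red [202.6 200.8] 70 [556.3 186.1  68. ] [557.7 186.4  74.3]
top red [204.9 242.1] 71 [452.7 178.5  68. ] [452.8 180.4  69.5]
top red [252.  257.7] 65 [414.   60.4  68. ] [415.7  60.4  68.5]
top red [193.4 295. ] 69 [322.3 204.5  68. ] [325.2 204.8  71.3]
top green [203.9 205.5] 4155 [550.5 196.5   0. ]
top green [509.9 283. ] 1548 [ 345.4 -617.4    0. ]
scene red [282.5 142.7] 33 [325.6 205.4  68. ] [322.9 205.8  69.3]
scene red [306.4 163.3] 38 [455.6 180.   68. ] [456.6 177.   71.1]
scene red [269.5 174.2] 39 [417.3  61.2  68. ] [416.5  59.7  69.2]
scene red [334.3 177.3] 37 [559.8 188.9  68. ] [560.5 186.4  71. ]
scene red [364.  189.9] 43 [656.1 206.2  68. ] [655.2 206.6  70.6]
scene red [321.1 237.9] 59 [697.7 -24.1  68. ] [696.6 -23.5  70.1]
scene red [203.  268.4] 1050 [ 520.2 -270.1    0. ] [ 521.9 -271.     3.7]
scene green [337.4 198.3] 1487 [581.  188.2   0. ]
scene green [ 25.5 309.9] 3073 [ 334.  -644.5   -0. ]
mat ((515.4533081054688, 193.77984619140625), (414.9349365234375, 126.83656311035156), 4.042797088623047)
patch ((732.0039672851562, -435.3272705078125), (173.01441955566406, 673.470947265625), 51.75461959838867)
hinge [ 610.9 -213.2   60. ] [ 619.8 -224.4    3.2]
free [662.6 -78.1  60. ] [662.9 -78.2  58.3]
catch [ 450.7 -205.7   60. ] [ 450.6 -208.3   46.4]
mid [ 636.7 -136.9   60. ] [ 638.1 -137.8   52.1]
```

View pics/crop1.png

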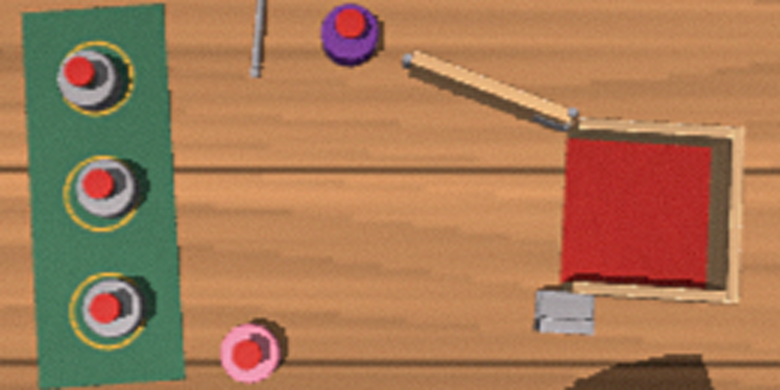

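The crop confirms the hinge at about (361,179) and the gate tip at about (306,160). The corridor from the mat to the bay, near world x = 540, is clear between pink and purple. Next I'll press the plungers, nearest first.

```bash
python3 - <<'E'
from h import *
from rig import env,jaws,cams,order,readout
np.set_printoptions(precision=2,suppress=True)
d=dict(np.load("top0.npz"))
m,_=blobs(d,(172,170,60),(6,255,255)); m[:,:350]=0; m[:,425:]=0; m[:172]=0; m[248:]=0
p=np.vstack([c.reshape(-1,2) for c in cv2.findContours(m,cv2.RETR_EXTERNAL,cv2.CHAIN_APPROX_NONE)[0]])
print("patch",cv2.minAreaRect(ray(d,p,0)[:,:2].astype(np.float32)))
print(ray(d,[(361,179.3),(417.7,182.3),(416,240.7),(305.7,160)],60))
q=[0,1,0,0]; jaws.grip(0)
first=True
for x,y in((454,179),(558,187.5),(654,205)):
    if first: env.move_to([x,y,110],q); first=False
    else: env.servo_line([x,y,85],speed=120)
    env.servo_line([x,y,76],speed=40); env.sleep(.2); f0=readout.current_force()
    hit=env.servo_line([x,y,47],speed=12,stop_force=5)
    env.sleep(.25); f=readout.current_force()-f0; z=readout.current_ee_pos()
    print(hit,z,f,readout.current_time(),flush=True)
    if not hit or z[2]>66.5 or f[2]<3.8: break
    env.servo_line([x,y,85],speed=60)
E
```

```text
patch ((537.4674072265625, -281.69134521484375), (129.5105743408203, 127.97855377197266), 86.8455810546875)
[[ 612.71 -215.82   60.  ]
 [ 605.09 -360.35   60.  ]
 [ 456.59 -351.86   60.  ]
 [ 662.58  -74.8    60.  ]]
False [454.01 179.    47.01] [ 0.77  0.28 -0.4 ] 8.4917
```

```bash
python3 - <<'E'
from h import *
from rig import env,jaws,cams,order,readout
print(readout.current_width(),readout.current_force(),readout.current_ee_pos(),readout.current_tcp_rot())
d=cams.read_camera("scene");a=cv2.resize(d["img"][100:240,230:430],(800,560),interpolation=cv2.INTER_CUBIC);cv2.imwrite("pics/s1.png",a)
E
```

```text
-0.041412793593108954 [ 0.33501191 -0.13741873 -0.5510667 ] [454.01188387 179.00362113  47.01271933] [3.12883292e-07 1.00000000e+00 1.10860074e-05 2.21840955e-05]
```

View pics/s1.png

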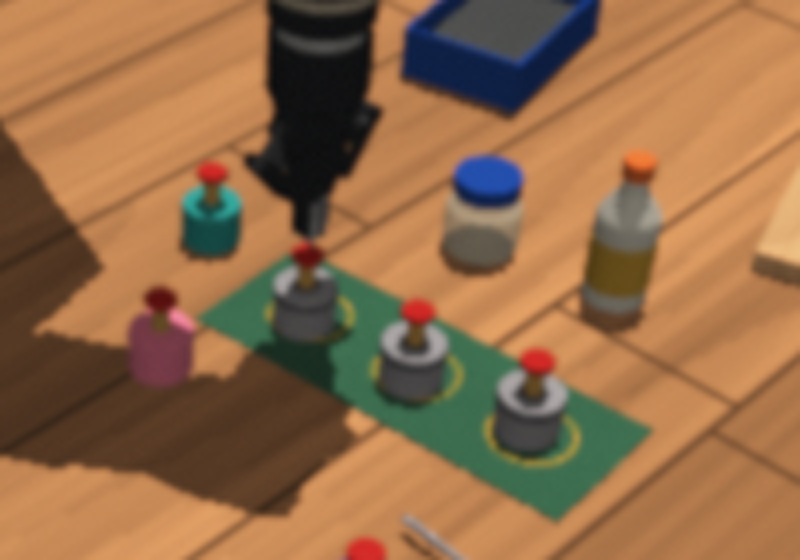

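The scene crop shows the closed fingertips at about (312,230) and the near plunger's cap at about (307,255), which is not pressed. I'll measure where the fingertips really are.

```bash
python3 - <<'E'
from h import *
from rig import env,jaws,cams,order,readout
np.set_printoptions(precision=1,suppress=True)
d=cams.read_camera("scene")
for v in range(148,184,2): print(v,[ (u,zpt(d,(u,v))) for u in (305,308)], d["img"][v,308])
w=cams.read_camera("wrist");cv2.imwrite("pics/w1.png",w["img"])
print(readout.current_joint_positions())
E
```

```text
148 [(305, array([469. , 154.4, 143. ])), (308, array([467.5, 169.3, 135.2]))] [16 16 16]
150 [(305, array([469.8, 154. , 136.6])), (308, array([464.9, 172.9, 125.1]))] [31 31 32]
152 [(305, array([454.9, 171.4, 113.6])), (308, array([463.7, 174.8, 116.4]))] [54 55 56]
154 [(305, array([458.5, 167.9, 109.9])), (308, array([463.7, 175.4, 108.9]))] [57 58 59]
156 [(305, array([458.7, 168.2, 102.6])), (308, array([463.3, 176.4, 100.9]))] [62 64 66]
158 [(305, array([456.3, 171.3,  92.5])), (308, array([466.9, 172.8,  97.3]))] [65 69 75]
160 [(305, array([382.9, 255.4,   4.2])), (308, array([385. , 268.2,  -1.2]))] [ 65  87 135]
162 [(305, array([449.7, 179.9,  69.8])), (308, array([456.3, 186.3,  70. ]))] [ 24  33 101]
164 [(305, array([456.9, 172.2,  70. ])), (308, array([463.8, 178.3,  70.5]))] [15 17 89]
166 [(305, array([452.9, 177.4,  57.5])), (308, array([462.3, 180.5,  61. ]))] [43 53 96]
168 [(305, array([455.6, 174.9,  52.6])), (308, array([463.4, 179.9,  54.3]))] [ 82  99 116]
170 [(305, array([455.9, 175.1,  45. ])), (308, array([458.7, 185.9,  40.8]))] [43 64 80]
172 [(305, array([458.7, 172.4,  40.2])), (308, array([467.5, 176.3,  43. ]))] [49 54 61]
174 [(305, array([463.7, 167.2,  38. ])), (308, array([473.3, 170.2,  41.8]))] [70 70 73]
176 [(305, array([467.8, 163.1,  34.7])), (308, array([476.4, 167.2,  37.4]))] [64 64 66]
178 [(305, array([470.8, 160.3,  30.2])), (308, array([476.6, 167.6,  29.5]))] [60 60 61]
180 [(305, array([469.8, 161.9,  20.8])), (308, array([475. , 170. ,  19.4]))] [70 70 72]
182 [(305, array([471.9, 160.1,  15.2])), (308, array([476.4, 169. ,  12.8]))] [68 68 71]
[ 0.2  0.4 -0.5  0.7 -0.  -2.9]
```

View pics/w1.png

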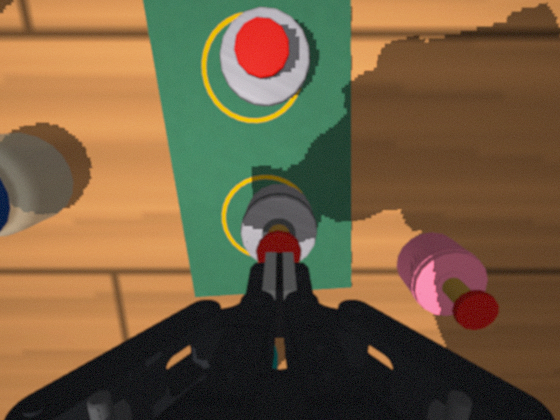

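The wrist view shows the tip at about (280,258), in line with the cap at (280,248) but above it. The scene depth puts the tip near z = 95, while the readout says 47. I'll check this with the wrist depth.

```bash
python3 - <<'E'
from h import *
from rig import env,jaws,cams,order,readout
np.set_printoptions(precision=1,suppress=True)
w=cams.read_camera("wrist"); print(w["world_from_camera"],w["fovy"])
for u in (270,290):
    for v in range(250,300,4): print((u,v),w["img"][v,u],zpt(w,(u,v)),w["z_map"][v,u])
print("cap",zpt(w,(280,240)),"mid cap",zpt(w,(262,47)))
d=cams.read_camera("scene"); T=np.linalg.inv(d["world_from_camera"]); f=210/np.tan(np.radians(d["fovy"])/2)
for z in (47,70,90,100):
    c=T@np.array([454,179,z,1]); print(z,d["cx"]+f*c[0]/-c[2], d["cy"]+f*c[1]/c[2])
E
```

```text
[[ -0.    1.    0.3 531.9]
 [ -1.   -0.   -0.  179. ]
 [ -0.   -0.3   1.  226.9]
 [  0.    0.    0.    1. ]] 67.61458091786913
(270, 250) [ 20  18 116] [456.5 184.1  67.6] 174.64546
(270, 254) [80 79 77] [465.7 183.4  91.5] 149.08823
(270, 258) [78 78 79] [465.4 183.3  95.2] 145.69162
(270, 262) [76 77 75] [465.6 183.2  99.4] 141.64665
(270, 266) [80 80 79] [465.6 183.  103.2] 137.98465
(270, 270) [80 77 79] [465.  183.  105.7] 135.81816
(270, 274) [80 79 79] [465.8 182.8 110.6] 130.89882
(270, 278) [79 78 79] [465.7 182.8 113.6] 128.02283
(270, 282) [83 82 79] [465.1 182.7 115.7] 126.16567
(270, 286) [81 83 82] [465.1 182.6 118.6] 123.481224
(270, 290) [88 88 90] [465.4 182.5 121.9] 120.18151
(270, 294) [50 47 48] [466.6 182.4 126.5] 115.51557
(270, 298) [19 20 15] [466.1 182.3 128.4] 113.81281
(290, 250) [  2   7 111] [456.7 173.   68.1] 174.12631
(290, 254) [82 79 80] [465.8 173.9  91.6] 148.98112
(290, 258) [81 83 80] [465.5 174.   95.2] 145.64847
(290, 262) [78 78 77] [465.2 174.1  98.7] 142.34814
(290, 266) [80 78 76] [465.4 174.2 102.9] 138.35927
(290, 270) [79 76 78] [465.9 174.4 107.3] 133.97952
(290, 274) [74 74 72] [465.4 174.5 109.8] 131.75282
(290, 278) [81 81 81] [465.  174.5 112.4] 129.3859
(290, 282) [78 77 75] [464.7 174.6 115.1] 126.93854
(290, 286) [79 80 78] [465.9 174.8 120. ] 121.87427
(290, 290) [88 87 86] [465.2 174.9 121.6] 120.586334
(290, 294) [21 22 14] [466.1 175.  125.8] 116.25935
(290, 298) [17 18 21] [466.5 175.1 128.9] 113.19956
cap [462.9 178.5  68.5] mid cap [558.3 186.8  68.5]
47 305.45983759101557 168.68091903700093
70 305.819847848621 162.65999231389264
90 306.1397153697716 157.31042555776776
100 306.30209061469606 154.59481001436725
```

The fingertips are really about 43 mm higher than the reported TCP, and only along the tool axis. The x and y agree in both cameras. I'll correct for that, and the contact force will confirm it.

```bash
python3 - <<'E'
from h import *
from rig import env,jaws,cams,order,readout
np.set_printoptions(precision=2,suppress=True)
O=43
def L(x,y,z,**k): return env.servo_line([x,y,z-O],**k)
for i,(x,y) in enumerate(((455,179.5),(558.3,187.3),(654,205))):
    if i: L(x,y,85,speed=120)
    L(x,y,76,speed=40); env.sleep(.2); f0=readout.current_force()
    hit=L(x,y,46,speed=12,stop_force=5)
    env.sleep(.25); f=readout.current_force()-f0; z=readout.current_ee_pos()
    print(hit,z+[0,0,O],f,readout.current_time(),flush=True)
    if not hit or f[2]<3.8 or z[2]+O>69: break
    L(x,y,85,speed=60)
E
```

```text
True [455.04 179.53  68.07] [-0.03 -0.79  5.06] 10.7167
True [558.33 187.3   56.41] [ 0.34 -0.97  5.11] 14.55
True [654.04 205.02  64.9 ] [-0.81 -0.73  4.09] 18.15
```

The sinks match 5, 17 and 8 mm (near, middle, far), so the middle plunger is the weakest. The true tip offset is about 38 mm. Next I'll grip the middle plunger by its body and slide it into the bay.

```bash
python3 - <<'E'
from h import *
from rig import env,jaws,cams,order,readout
np.set_printoptions(precision=2,suppress=True)
O=38
def L(x,y,z,**k): return env.servo_line([x,y,z-O],**k)
L(654,205,110,speed=120); L(558.3,187.3,110,speed=150); jaws.grip(85)
if L(558.3,187.3,6,speed=70,stop_force=8): print("hit",readout.current_ee_pos(),readout.current_force()); raise SystemExit
jaws.grip(40); print(readout.current_width(),readout.current_grip_force(),readout.current_force(),readout.current_ee_pos(),readout.current_time())
d=cams.read_camera("scene");a=cv2.resize(d["img"][60:240,200:440],(800,600),interpolation=cv2.INTER_CUBIC);cv2.imwrite("pics/s2.png",a)
E
```

```text
48.392561222406115 61.75582408905029 [-1.28 -0.77  5.08] [558.5  187.22 -31.49] 22.6833
```

View pics/s2.png

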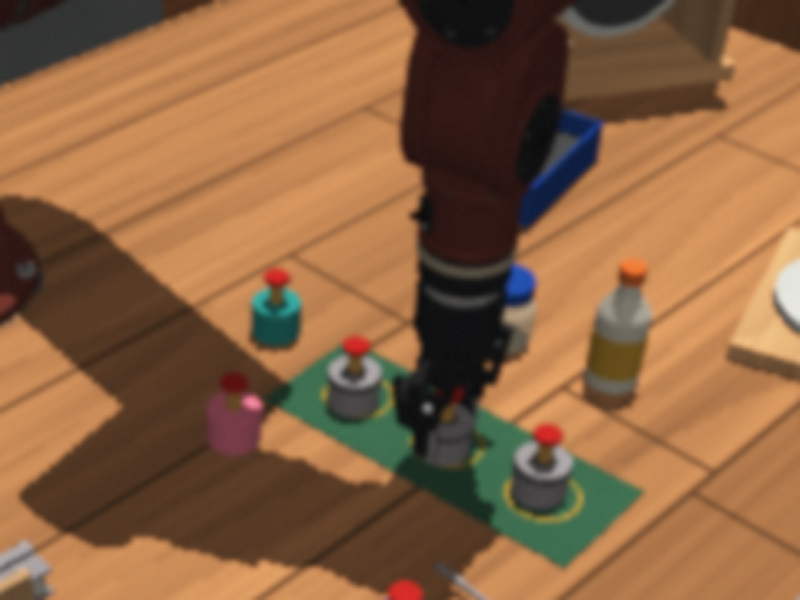

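The scene crop shows the fingers on the middle body at about (440,430). Its cap and stem stand proud, and the neighbours at (355,375) and (545,475) are upright. I'll ease off the downward preload slightly and slide.

```bash
python3 - <<'E'
from h import *
from rig import env,jaws,cams,order,readout
np.set_printoptions(precision=2,suppress=True)
O=38
def L(x,y,z,**k): return env.servo_line([x,y,z-O],**k)
z=7.2
L(558.3,187.3,z,speed=20); print(readout.current_force())
L(540,-80,z,speed=110); print(readout.current_force())
L(536.5,-284,z,speed=90); print(readout.current_force(),readout.current_ee_pos(),readout.current_width(),readout.current_time())
jaws.grip(66); env.sleep(.2); print(readout.current_force(),readout.current_time())
L(536.5,-284,120,speed=100)
env.servo_line([600,-60,130-O],speed=200); jaws.grip(0)
d=cams.read_camera("top"); np.savez("top2.npz",**d);cv2.imwrite("pics/t2.png",cv2.resize(d["img"][130:270,170:430],(780,420),interpolation=cv2.INTER_CUBIC))
_,b=blobs(d,(172,170,100),(6,255,255))
for c,a in b: print(c,a,ray(d,c,68)[0])
print(readout.current_time())
E
```

```text
[-0.5   0.56 -3.9 ]Traceback (most recent call last):
  File "<stdin>", line 8, in <module>
  File "<stdin>", line 5, in L
rig.MotionError: the arm cannot follow that straight line within its joint ranges
```

```bash
python3 - <<'E'
from h import *
from rig import env,jaws,cams,order,readout
np.set_printoptions(precision=2,suppress=True)
O=38
def L(x,y,z,a,**k):
    a=np.radians(a); return env.servo_line([x,y,z-O],[0,np.cos(a),np.sin(a),0],**k)
z=6.2
L(558.3,187.3,z,0,speed=20); print(readout.current_force(),readout.current_joint_positions())
L(540,-80,z,-30,speed=110); print(readout.current_force())
L(536.5,-284,z,-45,speed=90); print(readout.current_force(),readout.current_ee_pos(),readout.current_width(),readout.current_time())
jaws.grip(66); env.sleep(.2); print(readout.current_force(),readout.current_time())
L(536.5,-284,120,-45,speed=100)
L(600,-60,130,-45,speed=200); jaws.grip(0)
d=cams.read_camera("top"); np.savez("top2.npz",**d);cv2.imwrite("pics/t2.png",cv2.resize(d["img"][130:270,170:430],(780,420),interpolation=cv2.INTER_CUBIC))
_,b=blobs(d,(172,170,100),(6,255,255))
for c,a in b: print(c,a,ray(d,c,68)[0])
print(readout.current_time())
E
```

```text
[-1.98 -0.85  5.01] [ 0.2   0.62 -0.27  0.68 -0.   -2.94]
[0.15 4.56 5.6 ]
[0.15 7.45 9.06] [ 536.26 -283.22  -31.51] 48.73156804123415 28.2333
[ 1.08 -0.44  0.43] 28.75
[516.95  75.82] 22 [ 882.55 -622.56   68.  ]
[196.23 163.44] 64 [651.83 204.06  68.  ]
[381.  210.3] 1835 [ 532.71 -263.26   68.  ]
[388.16 209.89] 70 [ 533.77 -281.29   68.  ]
[205.03 242.06] 68 [452.68 178.13  68.  ]
[193.37 295.  ] 68 [322.31 204.63  68.  ]
32.0417
```

View pics/t2.png

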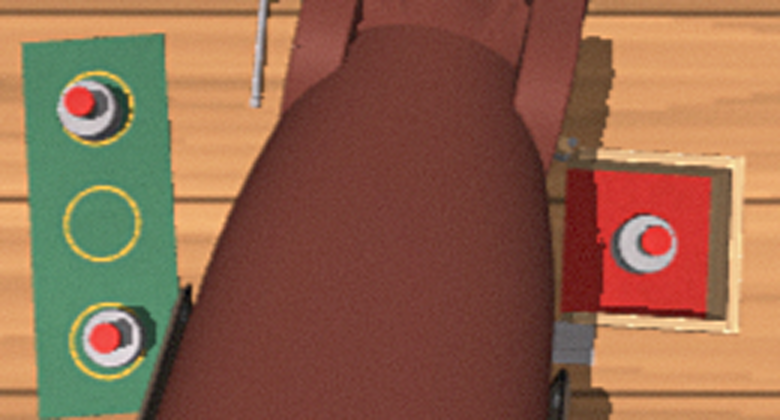

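The top view shows the weak plunger upright near the centre of the bay, with its cap at crop (655,240). The good plungers have not moved. Next I'll push the gate shut along its arc.

```bash
python3 - <<'E'
from h import *
from rig import env,jaws,cams,order,readout
np.set_printoptions(precision=2,suppress=True)
O=38; q=[0,np.cos(np.pi/4),-np.sin(np.pi/4),0]
f=np.radians(-3.2); ex=np.array([np.cos(f),np.sin(f)]); ey=np.array([-ex[1],ex[0]]); H=np.array([613,-215])
def P(t,off): return H+100*(-np.cos(t)*ex+np.sin(t)*ey)+off*(np.sin(t)*ex+np.cos(t)*ey)
def L(p,z,**k): return env.servo_line([*p,z-O],q,**k)
s=P(1.93,42); L(s,130,speed=200); print(s,L(s,25,speed=100,stop_force=8))
for t in np.arange(1.8,0.15,-0.2): 
    if L(P(t,18),25,speed=90,stop_force=15): print("stop",t,readout.current_force()); break
print(readout.current_time(),readout.current_force(),t)
h=L(P(0.0,12),25,speed=40,stop_force=22); print(h,readout.current_force(),readout.current_ee_pos(),P(0,17),readout.current_time())
env.sleep(.2); print(readout.current_force())
L(P(0.0,50),25,speed=60); L(P(0.0,70),150,speed=150); env.move_to([480,60,250],q)
d=cams.read_camera("top"); np.savez("top3.npz",**d);cv2.imwrite("pics/t3.png",cv2.resize(d["img"][130:270,170:430],(780,420),interpolation=cv2.INTER_CUBIC))
d=cams.read_camera("scene");cv2.imwrite("pics/s3.png",cv2.resize(d["img"][190:310,130:370],(800,400),interpolation=cv2.INTER_CUBIC))
print(readout.current_time())
E
```

```text
[ 691.76 -140.43] False
37.5667 [-0.55  0.45  0.11] 0.2000000000000004
True [2.49 5.64 2.41] [ 515.83 -190.74  -13.21] [ 514.1  -192.44] 38.1167
[2.51 4.9  2.88]
41.05
```

View pics/s3.png

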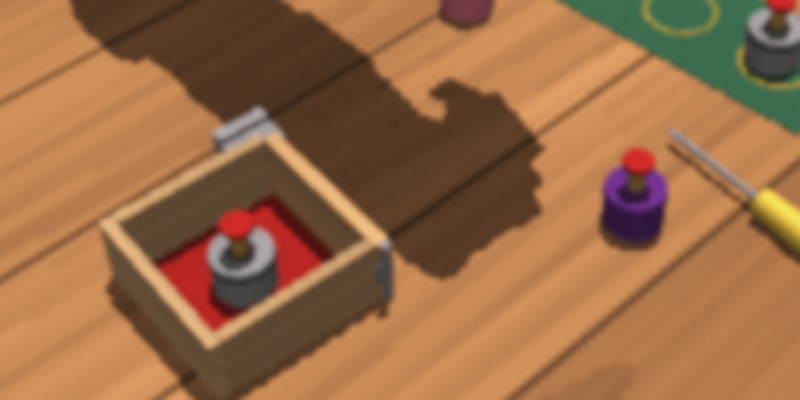

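The scene crop shows the gate closed across the bay front, from (268,140) to (380,245), with the plunger upright inside. To be sure the catch has snapped, I'll give the gate a second slow, firm push and look at the top view.

```bash
python3 - <<'E'
from h import *
from rig import env,jaws,cams,order,readout
np.set_printoptions(precision=2,suppress=True)
O=38; q=[0,np.cos(np.pi/4),-np.sin(np.pi/4),0]
f=np.radians(-3.2); ex=np.array([np.cos(f),np.sin(f)]); ey=np.array([-ex[1],ex[0]]); H=np.array([613,-215])
def P(t,off): return H+100*(-np.cos(t)*ex+np.sin(t)*ey)+off*(np.sin(t)*ex+np.cos(t)*ey)
def L(p,z,**k): return env.servo_line([*p,z-O],q,**k)
env.move_to([*P(0,60),150-O],q); L(P(0,40),25,speed=120)
for s in (3,25):
    h=L(P(0,10),25,speed=15,stop_force=s); p=readout.current_ee_pos(); env.sleep(.15); print(s,h,(p[:2]-P(0,0))@ey,readout.current_force())
L(P(0.0,50),25,speed=60); L(P(0.0,70),150,speed=150); env.move_to([480,60,250],q)
d=cams.read_camera("top");cv2.imwrite("pics/t4.png",cv2.resize(d["img"][150:260,330:430],(660,600)[::1],interpolation=cv2.INTER_CUBIC))
_,b=blobs(d,(172,170,100),(6,255,255))
for c,a in b: print(c,a,ray(d,c,68)[0])
print(readout.current_time())
E
```

```text
3 True 18.662869910107656 [0.19 0.46 0.08]
25 True 19.126435362508243 [1.09 4.42 3.61]
[517.86  75.21] 29 [ 884.19 -625.     68.  ]
[286.47 147.39] 76 [693.49 -25.42  68.  ]
[383.53 210.13] 1645 [ 533.15 -269.65   68.  ]
[388.1  209.93] 69 [ 533.67 -281.15   68.  ]
48.0083
```

View pics/t4.png

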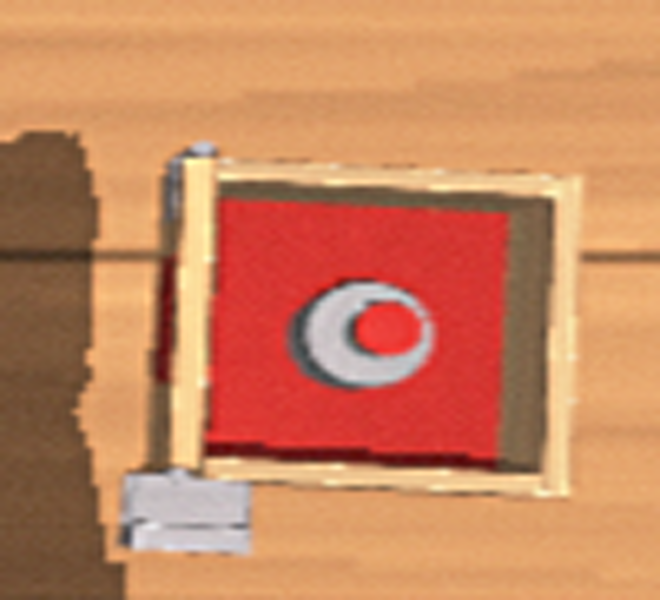

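The top crop shows the gate, from (200,158) to (188,472), parallel to the back wall, from (580,178) to (568,495). It gave less than 1 mm under the second push, so it is shut past its catch.

```bash
python3 -c "
from rig import order
print(order.sign_off())"
```

```text
the job is handed in; nothing more can be done
None
```

I pressed the three plungers in order with 4–5 N each and found the middle one weakest (about 17 mm). I slid it upright into the reject bay (a mid-slide check rose it about 1 mm, well under the limit), shut the gate past its catch and handed the job in at about 48 s; no verdict came back.

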